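# Shift the vacuum selector lever to station three

## Task

The ball-topped lever of the bench vacuum selector is in slot two (near left, seen from the robot); shift it through the H-shaped gate to slot three: push it forward to the cross channel, across to the right, then forward again until it is fully home in the far right slot, and leave it there. Push it with the fingertips or the outside of the fingers only, gently, without gripping or forcing it, and do not let it run into slot one (far left) or slot four (near right) on the way. Leave the flasks, bottles and other things around it standing where they are.

Things in the scene. Friction and masses are not known exactly. Their poses are not given: they have to be found in the camera images.
- selector: Vacuum selector fixed to the bench: dark grey housing 260 (its x) x 220 (y) x 85 mm high, with a raised aluminium gate plate on top and a ball-topped lever. Origin: centre of the underside, at bench height. Its x axis points forward (away from the robot, turned up to about 20 degrees either way), y left, z up. The lever's pivot is 20 mm above this origin.
- gate_centre (a point): Centre of the H-shaped opening, on the gate plate's top, 102 mm above the bench; plate 120 (selector x) x 110 (y) mm. Two lanes along x at y = +20 (left) and -20 mm (right), 16 mm wide, from x = -36 to +36, joined by a 16 mm wide cross channel along y at x = 0. Raised dots number the slots: far left 1, near left 2, far right 3, near right 4.
- knob (a point): Centre of the white ball knob, 40 mm dia, on the lever, a steel rod 10 mm dia. The knob centre is 170 mm from the pivot (190 mm above the bench when upright, about 177 when tilted fully), so it moves about 2.1 times as far as the rod in the gate. The lever stays where it is left; moving it takes 2 to 5 N at the knob, over 30 N is forcing it.
- lever_fore (a joint): Forward tilt of the lever, rad, about the selector's y axis: 0 in the cross channel (free to go across within about +-0.035; corners are rounded, they guide it in), + forward (away from the robot), - towards the robot; end stops at +-0.32, fully home in a slot. 0.1 rad is about 17 mm at the knob. Starts at -0.31 to -0.19, in slot 2.
- lever_across (a joint): Sideways tilt of the lever, rad, about the selector's x axis: 0 in the middle, + to the right (selector -y), - to the left; left lane centred at -0.245, right lane at +0.245, end stops at +-0.28. In a lane the rod has play, about 0.21 to 0.28. 0.1 rad is about 17 mm at the knob. Starts in the left lane.
- vial_mid (a point): small capped glass vial standing on the housing top at its far left corner, 24 dia x 45 mm tall; point half-way up on its axis; loose, to be left alone
- conical_flask_mid (a point): conical glass flask, 72 dia x 110 mm tall, left of the housing; point half-way up on its axis; loose, to be left alone
- beaker_mid (a point): small glass beaker, 56 dia x 75 mm tall, right of the housing; point half-way up on its axis; loose, to be left alone
- amber_bottle_mid (a point): amber bottle, 64 dia x 140 mm tall, beyond the housing; point half-way up on its axis; loose, to be left alone
- boiling_flask_mid (a point): round glass flask in a cork ring, 98 dia x 160 mm tall, far to the left; point half-way up on its axis; loose, to be left alone
- jar_mid (a point): white jar, 68 dia x 90 mm tall, far to the right; point half-way up on its axis; loose, to be left alone
- spatula: lab spatula 180 mm long lying on the bench to the right of the housing, along its own x; loose, to be left alone

How it is judged:
By the outcome, as a careful person would: the job done as asked, in the order asked, and still so for the second after the job is handed in, with the robot touching nothing.
It also fails if it takes over 58 s, if anything falls off the work surface, if the arm or the gripper's body presses on something with over 40 N, if the wrist force passes 120 N, or if a joint passes its speed limit or range.

## Robot

A 6-joint arm with a two-finger parallel gripper is mounted at the origin on the work surface. World frame = base frame: x ahead of the robot, y to its left, z up, the work surface at z = 0. Lengths are in mm, angles in rad, forces in N, time in s.
With the tool pointing down it reaches from about 375 to 825 mm from the base axis. Payload 5.5 kg.
Tool frame: the origin (TCP) lies on the centre line of the jaws, within the pads' length; the fingertips stand 8 mm ahead of it and the grasp point (between the pads) lies 11 mm behind it; y points along the fingers, z is the direction in which the jaws open and shut, and the axes are right-handed (so a half turn about y gives the same grasp; the last joint's range is limited). The gripper opens to 85 mm and grips with 20 to 120 N. Pads are 22 mm wide; open, the fingers measure 114 mm over their backs; the gripper's body (76 mm by 85 mm) begins 54 mm behind the grasp point. The pads swing forward as they close: fully open they stand 13 mm farther back than shut.
Start: joints at [1.291, 0.314, -0.047, 1.21, 0, 1.571], TCP at [165.695, 576.663, 239.299] pointing down, gripper open.
Joint ranges: [-2.67, 2.67], [-0.69, 1.73], [-1.03, 1.25], [-2.08, 2.16], [-1.42, 1.45], [-3.14, 3.14]. Speed limits (rad/s): [2.39, 2.39, 3.01, 3.14, 3.14, 3.14].

## Interface

Orientations are given as a unit quaternion [w, x, y, z].
In Python, from cell import * gives the robot as it stands. The module is installed in compiled form; this text tells all that it offers. Calls block until the motion is done:
- goto(position, orientation): joint-space move of the TCP to a pose.
- move_straight(position, attitude=None, v=150, guard=None): straight line of the TCP; attitude=None keeps the orientation; v is the mean speed in mm/s. With guard (N) it stops when the force on the tool has changed by that much, and returns True; else False.
- movej(angles): joint-space move.
- open_jaws() and close_gripper(strength=None): open the fingers fully, or close them until they stop; strength is the grip in N (None keeps the last).
- pause(seconds).
- ik(position, orientation): joint angles nearest the present ones, or None.
- grab_frame(name): name is "scene" or "top"; returns a dict with "image" (480x640x3 uint8, blue, green, red), "K" (3x3 intrinsics, pixels), "R" (3x3) and "t" (3): a world point X has camera coordinates R X + t. Camera axes: x right, y down, z forward; pixel columns grow to the right and rows downward; lengths in mm; the calibration is good to about 2 mm. A picture is of the moment at which its call begins. There is no depth.
A pose or a line that the arm cannot do raises Unreachable and nothing moves.
- close_job(): hands the job in, once; it reports no verdict.
Readings, each from a call of its own:
- current_time(): time.
- current_qpos(): joint angles.
- current_qd(): joint speeds.
- current_joint_efforts(): joint torques, N m.
- current_position(): TCP position.
- current_ee_rot(): TCP orientation.
- current_contact_force(): force on the tool from outside, world axes, zero at the start.
- current_wrist_torque(): the same for the moment, N m.
- current_gripper_width(): opening from 0.0 (shut) to 1.0 (fully open).
Only numpy, scipy, OpenCV 4.12 (cv2) and the standard library are available. Lean on these libraries where they do the work, as an engineer would, in place of code of your own. Each camera call takes 0.05 s, during which the arm holds its last target.

## Working session

There is one attempt and no reset: what is moved stays moved. The work goes in short steps, each a Python script; the robot and the scene stay as the last script left them, time stands still between calls to the robot, and variables do not carry over. Pictures are saved under pics/ and viewed, and the job is handed in when it is done.

```bash
mkdir -p pics
python3 - <<'E'
from cell import *
import cv2
for n in("scene","top"):
    f=grab_frame(n);cv2.imwrite(f"pics/{n}0.png",f["image"]);print(n,f["K"].tolist(),f["R"].tolist(),f["t"].tolist())
print(current_time(),current_ee_rot(),current_position(),current_gripper_width())
E
```

```text
scene [[519.9705779966097, 0.0, 314.3086022973885], [0.0, 519.9705779966097, 238.14102449996395], [0.0, 0.0, 1.0]] [[0.6218811563740771, 0.7830849435138447, -0.006465182809409963], [0.4280081344875856, -0.34678995337525526, -0.8345931733787697], [-0.6557994084773923, 0.5162506169293232, -0.5508288630425933]] [-370.4381916074086, -124.87387770465936, 1577.9308226421822]
top [[605.1703320767139, 0.0, 317.6886579779523], [0.0, 605.1703320767139, 242.7627612371553], [0.0, 0.0, 1.0]] [[0.014830552848479426, -0.9998527219560902, -0.008636498086931416], [-0.9811971172889333, -0.0128903998373213, -0.1925773990267844], [0.1924377086906197, 0.011330136320057941, -0.9812437802528345]] [13.891044363778871, 590.6438824375335, 1595.8662674418701]
0.1 [-0.69967141  0.70072596 -0.09866789  0.09852759] [165.55944802 576.19139757 238.53072061] 0.9984862047339766
```

View pics/scene0.png

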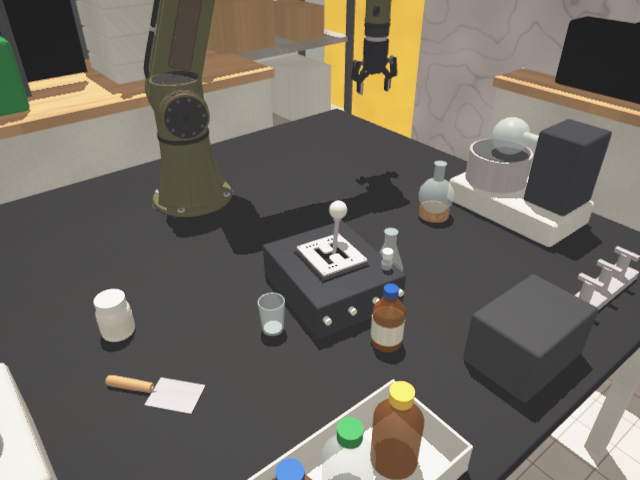

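View pics/top0.png

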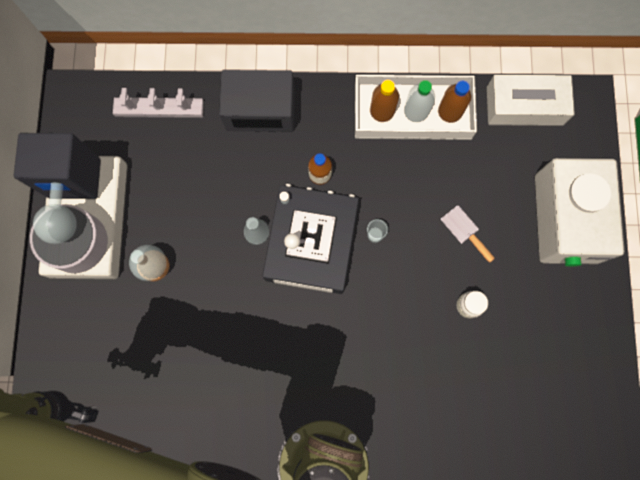

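The pictures show the housing around (312,240) in the top view. The knob is at about (292,240), and in the scene view at about (338,210). I'll zoom in to measure them.

Run:
```python
import cv2
a=cv2.imread("pics/top0.png")[175:305,235:395];cv2.imwrite("pics/topz.png",cv2.resize(a,None,fx=4.6,fy=4.6,interpolation=cv2.INTER_CUBIC))
a=cv2.imread("pics/scene0.png")[190:330,250:410];cv2.imwrite("pics/scz.png",cv2.resize(a,None,fx=4.2,fy=4.2,interpolation=cv2.INTER_CUBIC))
```

```text
(no output)
```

View pics/topz.png

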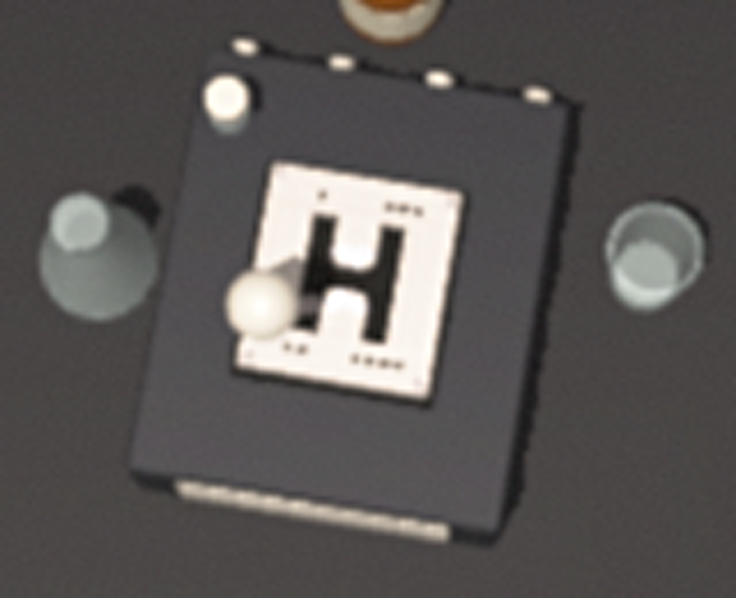

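View pics/scz.png

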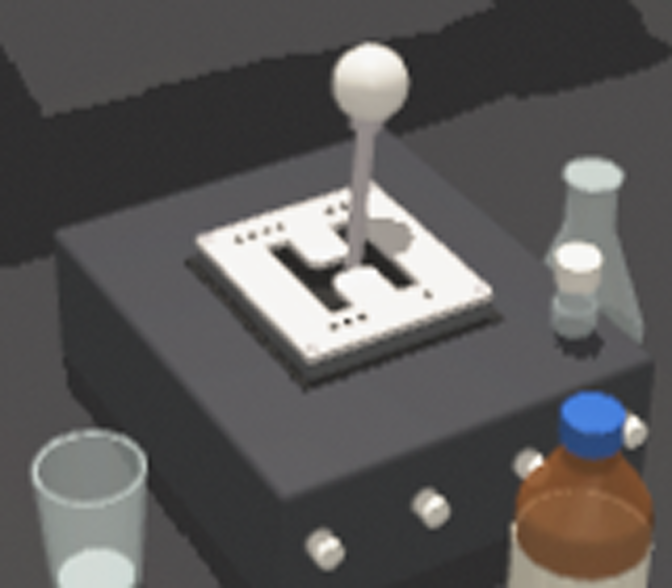

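```bash
cat > h.py <<'E'
import numpy as np, json
K={'scene':[519.9705779966097,314.3086,238.141],'top':[605.17033,317.68866,242.76276]}
RR={'scene':[[0.6218811563740771,0.7830849435138447,-0.006465182809409963],[0.4280081344875856,-0.34678995337525526,-0.8345931733787697],[-0.6557994084773923,0.5162506169293232,-0.5508288630425933]],
'top':[[0.014830552848479426,-0.9998527219560902,-0.008636498086931416],[-0.9811971172889333,-0.0128903998373213,-0.1925773990267844],[0.1924377086906197,0.011330136320057941,-0.9812437802528345]]}
TT={'scene':[-370.4381916074086,-124.87387770465936,1577.9308226421822],'top':[13.891044363778871,590.6438824375335,1595.8662674418701]}
def proj(c,X):
    p=np.array(RR[c])@X+TT[c]; f,cx,cy=K[c]; return np.array([f*p[0]/p[2]+cx,f*p[1]/p[2]+cy])
def rot(y): return np.array([[np.cos(y),-np.sin(y),0],[np.sin(y),np.cos(y),0],[0,0,1]])
def knob_l(f,a):
    v=np.array([np.tan(f),-np.tan(a),1]); return np.array([0,0,20])+170*v/np.linalg.norm(v)
def zt(u,v): return np.array([(u+.5)/4.6-.5+235,(v+.5)/4.6-.5+175])
def zs(u,v): return np.array([(u+.5)/4.2-.5+250,(v+.5)/4.2-.5+190])
E
python3 - <<'E'
from h import *
from scipy.optimize import least_squares
FL,FR,NR,NL=[(60,55,102),(60,-55,102),(-60,-55,102),(-60,55,102)]
obs=[('top',FL,zt(272,162)),('top',FR,zt(466,190)),('top',NR,zt(432,403)),('top',NL,zt(236,368)),
('scene',FR,zs(308,362)),('scene',FL,zs(493,295)),('scene',NR,zs(196,240)),('scene',NL,zs(365,183)),
('top',(130,-110,85),zt(580,103)),('top',(-130,110,85),zt(132,470)),
('scene',(130,-110,85),zs(285,497)),('scene',(-130,-110,85),zs(58,235)),('scene',(130,110,85),zs(652,358))]
kn=[('top',zt(262,303)),('scene',zs(371,84))]
def r(p):
    R=rot(p[2]);o=np.array([p[0],p[1],0])
    e=[proj(c,o+R@np.array(X,float))-q for c,X,q in obs]+[proj(c,o+R@knob_l(p[3],p[4]))-q for c,q in kn]
    return np.concatenate(e)
s=least_squares(r,[600,0,0,-.2,-.25]);print(s.x);print(s.fun.reshape(-1,2).round(1).tolist())
R=rot(s.x[2]);print(np.array([s.x[0],s.x[1],0])+R@knob_l(*s.x[3:]))
# knob triangulated freely
k=least_squares(lambda X:np.concatenate([proj(c,X)-q for c,q in kn]),[550,50,180]);print(k.x,k.fun)
np.save('sel.npy',s.x)
# bases of others
def onz(c,q,z):
    return least_squares(lambda X:proj(c,np.array([X[0],X[1],z]))-q,[600,0]).x
print('flask',onz('top',zt(80,222),110),'vial',onz('top',zt(227,98),130),'beaker',onz('top',zt(655,248),75),'bottle',onz('top',np.array([320,160.]),140))
E
```

```text
[ 6.02022351e+02  4.08003202e+01 -1.52637064e-01 -2.30369011e-01
 -2.51596121e-01]
[[0.5, 0.5], [-1.3, 0.9], [-1.2, -1.8], [0.4, -0.9], [-0.4, -0.5], [-0.7, -0.1], [-0.8, 0.4], [0.6, 0.5], [-2.1, -0.1], [-1.6, 0.2], [-1.0, 1.8], [-2.8, -0.4], [1.1, 0.4], [-0.2, 0.1], [-0.2, 0.7]]
[571.07905533  87.31612389 180.55775432]
[571.18631484  87.13404363 182.46218301] [-0.15340722 -0.1175021  -0.16655056  0.0277477 ]
flask [631.77779608 197.28749131] vial [701.56896975 112.62918594] beaker [ 628.43177081 -138.35034975] bottle [798.9880146   18.37558812]
```

```bash
cat >> h.py <<'E'
sel=np.load('sel.npy'); o=np.array([sel[0],sel[1],0]); RS=rot(sel[2])
def W(x,y,z): return o+RS@np.array([x,y,z],float)
def L(p): return RS.T@(np.array(p)-o)
from scipy.spatial.transform import Rotation as Ro
def quat(s):
    # tool y down, tool z along s*selector y
    y=np.array([0,0,-1.]); z=s*RS[:,1]; x=np.cross(y,z)
    return Ro.from_matrix(np.c_[x,y,z]).as_quat(scalar_first=True)
E
python3 - <<'E'
from h import *
from cell import *
print(Ro.from_quat(current_ee_rot(),scalar_first=True).as_matrix().round(2))
for s in (1,-1):
    print(s,ik(W(-90,42,270),quat(s)),ik(W(22,-41,178),quat(s)))
E
```

```text
[[ 0.96 -0.    0.28]
 [-0.28 -0.    0.96]
 [ 0.   -1.   -0.  ]]
1 [ 0.18273996  0.16731719 -0.16474581  1.23873333  0.          0.33537703] [-0.0049681   0.37526178 -0.10172375  1.0938108   0.          0.14766897]
-1 [ 0.18273996  0.16731719 -0.16474581  1.23873333  0.         -2.80621563] [-0.0049681   0.37526178 -0.10172375  1.0938108   0.         -2.99392369]
```

Run:
```python
from h import *
from cell import *
import cv2
close_gripper(20)
goto(W(-100,42,260),quat(1))
move_straight(W(-95,42,176),v=150)
f=grab_frame("scene");cv2.imwrite("pics/s1.png",cv2.resize(f["image"][120:330,230:470],None,fx=3,fy=2.8))
print(current_time(),L(current_position()),current_contact_force(),current_gripper_width())
```

```text
3.7417 [-94.31878283  42.45881346 177.07212419] [0.25323124 0.12083725 0.83968668] 0.0036474926881034228
```

View pics/s1.png

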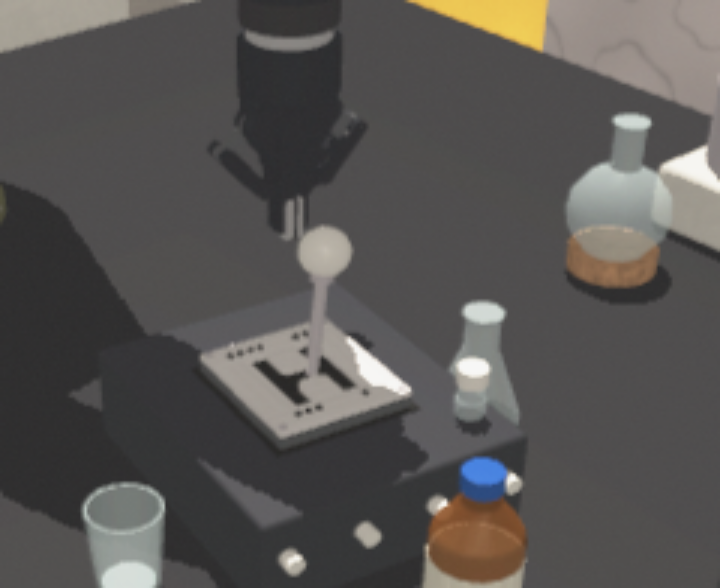

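Run:
```python
from h import *
from cell import *
import cv2
print(proj('scene',W(-94.3,42.5,169)), 'seen tip 328,205')
g=move_straight(W(-45,42,176),v=40,guard=1.5)
p=L(current_position());print(g,current_time(),p,RS.T@current_contact_force())
print('expected contact x',knob_l(*sel[3:])[0]-31)
```

```text
[325.1611187  203.79786432] seen tip 328,205
True 4.475 [-69.01193623  41.90496679 175.44453575] [-0.87396844  0.17322944  0.00946823]
expected contact x -68.65603353139227
```

```bash
cat >> h.py <<'E'
def shot(n,top=True):
    from cell import grab_frame
    import cv2
    a=grab_frame("scene")["image"];b=grab_frame("top")["image"]
    a=cv2.resize(a[150:310,260:400],(525,600),interpolation=cv2.INTER_CUBIC)
    b=cv2.resize(b[190:300,270:350],(275,378),interpolation=cv2.INTER_CUBIC)
    im=np.zeros((600,800,3),np.uint8);im[:,:525]=a;im[:378,525:]=b
    cv2.imwrite(f"pics/{n}.png",im)
E
python3 - <<'E'
from h import *
from cell import *
g=move_straight(W(-33,42,178),v=30,guard=14)
p=L(current_position());print(g,current_time(),p,RS.T@current_contact_force())
move_straight(W(-75,42,180),v=120)
move_straight(W(-100,42,240),v=150)
shot('p1')
print(current_time())
E
```

```text
False 5.8583 [-33.0272005   41.93031033 177.94592747] [-0.74628732  0.01529326  1.42407169]
7.0417
```

View pics/p1.png

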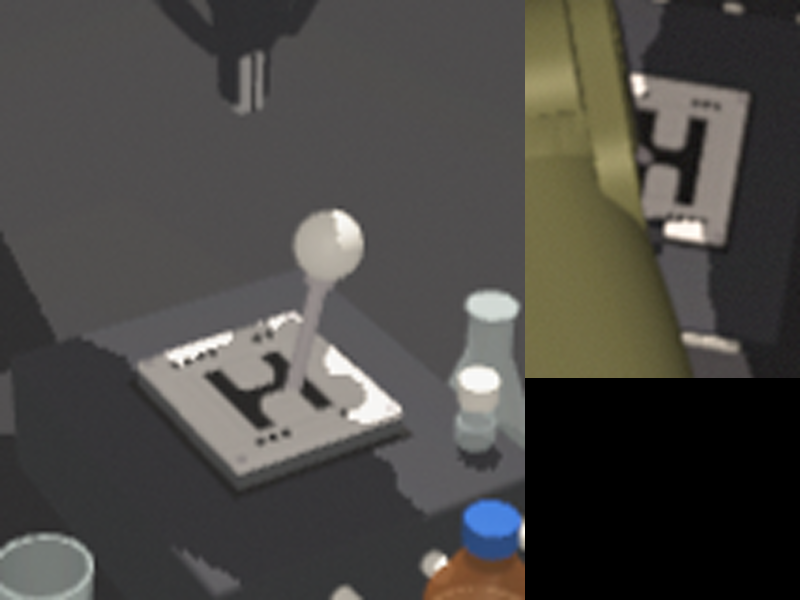

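```bash
cat >> h.py <<'E'
def fa(u,v):
    from scipy.optimize import least_squares
    q=np.array([(u+.5)/3.75-.5+260,(v+.5)/3.75-.5+150])
    s=least_squares(lambda p:proj('scene',W(*knob_l(*p)))-q,[0,0]);return s.x
E
python3 -c "
from h import *
print(fa(329,245),fa(329,243))
for f in (-.03,0,.03): print(f,(proj('scene',W(*knob_l(f,-.245)))-[260,150])*3.75)"
```

```text
[-0.0371308  -0.27388274] [-0.05449291 -0.28529923]
-0.03 [321.82632386 244.69524348]
0 [326.50601178 248.40747867]
0.03 [331.1575252  252.36895346]
```

```bash
cat >> h.py <<'E'
def quatx(s):
    y=np.array([0,0,-1.]); z=s*RS[:,0]; x=np.cross(y,z)
    return Ro.from_matrix(np.c_[x,y,z]).as_quat(scalar_first=True)
E
python3 - <<'E'
from h import *
from cell import *
q0=current_qpos()
c=[(s,ik(W(-1,105,255),quatx(s))) for s in (1,-1)]
s=min(c,key=lambda t:abs(t[1][5]-q0[5]))[0];print(s,c)
move_straight(W(-100,60,262),v=150)
goto(W(-1,105,262),quatx(s))
move_straight(W(-1,100,180),v=150)
g=move_straight(W(-1,62,180),v=30,guard=1.5)
print(g,current_time(),L(current_position()),RS.T@current_contact_force())
shot('p2')
E
```

```text
-1 [(1, array([0.23040781, 0.37360668, 0.07248995, 1.26967959, 0.        ,
       1.9538412 ])), (-1, array([ 0.23040781,  0.37360668,  0.07248995,  1.26967959,  0.        ,
       -1.18775145]))]
True 10.3917 [ -1.14999367  70.90571564 179.83849637] [-0.07666148  1.79180539  1.42957127]
```

View pics/p2.png

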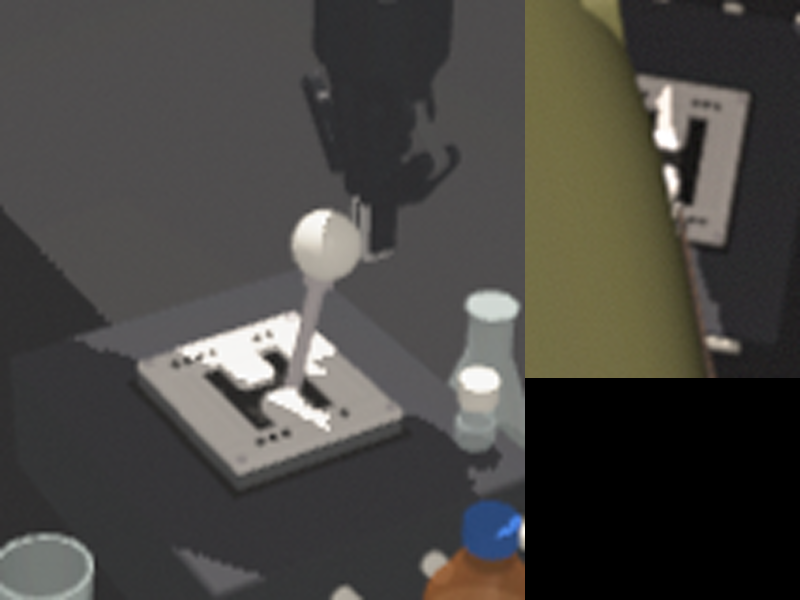

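Run:
```python
from h import *
from cell import *
for y,z in((52,181),(30,182),(10,181),(-9,179)):
    g=move_straight(W(-1,y,z),v=35,guard=8)
    print(g,current_time(),L(current_position()),RS.T@current_contact_force())
    if g: break
shot('p3')
```

```text
False 11.1833 [ -1.12363988  51.52230235 180.79577414] [-0.24805083  1.15063194  0.84127183]
False 11.9667 [ -1.08220698  29.64165894 181.84566296] [-0.43298398 -0.34055124  1.44652878]
False 12.6917 [ -1.03848248   9.60534648 180.87400092] [-0.38975267  0.39396982  0.52208732]
False 13.3917 [ -1.03892059  -9.38332406 178.8977925 ] [0.92729908 0.72137304 0.18261117]
```

View pics/p3.png

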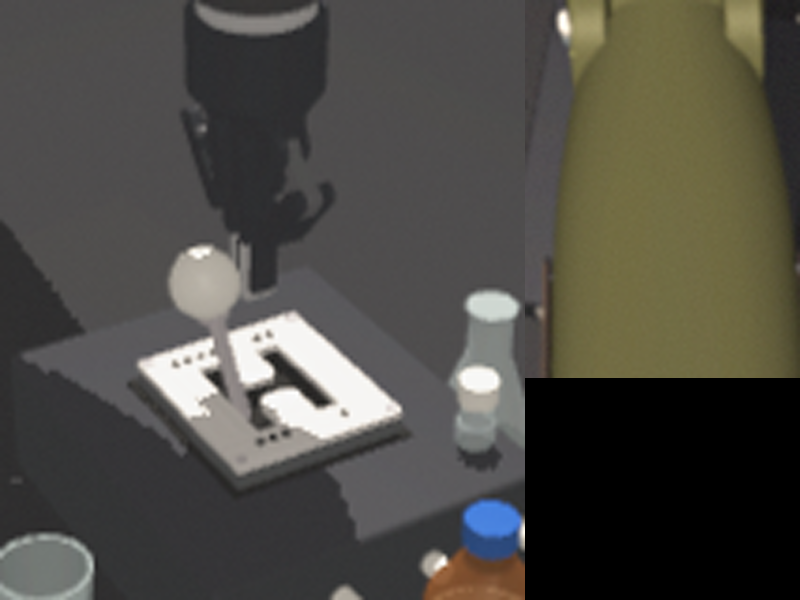

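The lever has crossed: the knob is at (204,283) in the crop and the rod is in the right lane at the cross channel. I'll back off and go round behind it.

Run:
```python
from h import *
from cell import *
print(fa(203.3,285.6),(proj('scene',W(*knob_l(-0.01,.245)))-[260,150])*3.75)
move_straight(W(-1,20,180),v=120)
move_straight(W(-10,20,262),v=150)
goto(W(-80,-40,262),quat(1))
move_straight(W(-70,-40,179),v=150)
g=move_straight(W(-20,-40,178),v=30,guard=1.5)
print(g,current_time(),L(current_position()),RS.T@current_contact_force())
shot('p4')
```

```text
[-0.01215077  0.23705133] [200.2001385  285.63628516]
True 17.8 [-32.51568715 -40.09067753 177.57772084] [ 0.0106548  -0.49883937 -0.30296643]
```

View pics/p4.png

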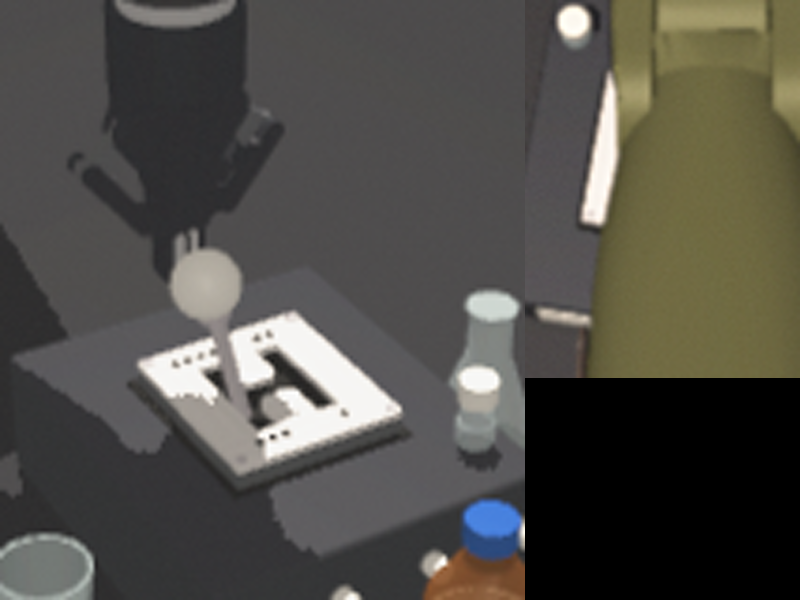

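Run:
```python
from h import *
from cell import *
for x,z,v,gd in((-12,178,30,9),(14,173,30,9),(34,170,12,9)):
    g=move_straight(W(x,-40,z),v=v,guard=gd)
    print(g,current_time(),L(current_position()),RS.T@current_contact_force())
    if g: break
shot('p5')
```

```text
False 18.75 [-11.87031955 -40.00839565 177.93394153] [-1.05107449 -1.07835783 -1.42412841]
False 19.7833 [ 13.9743869  -39.93412824 172.91453535] [-0.797623   -0.09832899 -0.60024367]
True 21.35 [ 29.28782858 -39.86279645 168.68221226] [-5.85900415  0.67150202  4.04993367]
```

View pics/p5.png

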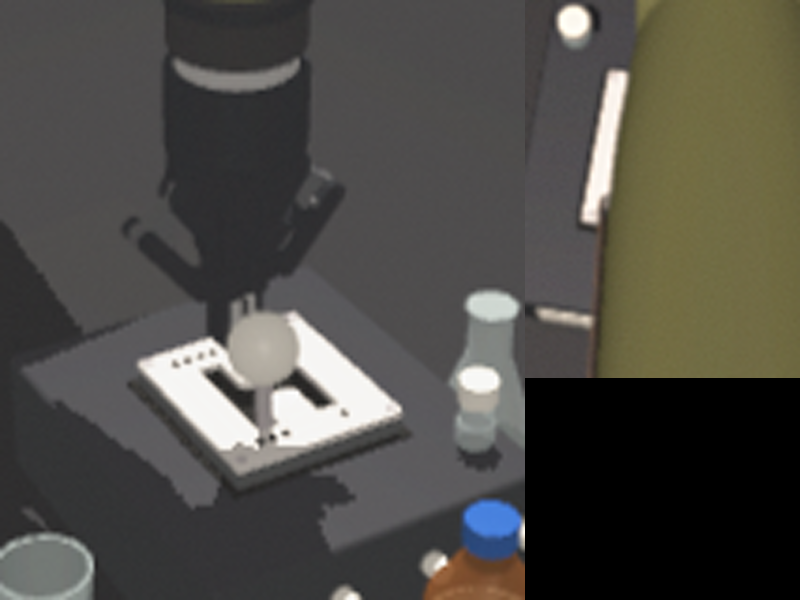

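Run:
```python
from h import *
from cell import *
move_straight(W(-10,-40,176),v=100)
move_straight(W(-60,-40,262),v=150)
goto(W(-150,150,300),quat(1))
shot('p6')
print(current_time(),RS.T@current_contact_force())
for f in (.26,.29,.32): print(f,[((proj('scene',W(*knob_l(f,a)))-[260,150])*3.75).round(1) for a in (.21,.245,.28)],[((proj('top',W(*knob_l(f,a)))-[270,190])*3.4375).round(1)+[525,0] for a in (.21,.245,.28)])
```

```text
23.775 [ 0.6739144  -0.01319181 -0.28600682]
0.26 [array([251.8, 326. ]), array([242.6, 330.5]), array([233.3, 335.2])] [array([717.8,  85.1]), array([725.2,  87.2]), array([732.6,  89.3])]
0.29 [array([256.8, 332.1]), array([247.6, 336.5]), array([238.4, 341.1])] [array([718.5,  79.3]), array([725.9,  81.3]), array([733.1,  83.5])]
0.32 [array([261.8, 338.4]), array([252.6, 342.7]), array([243.4, 347.2])] [array([719.2,  73.5]), array([726.4,  75.6]), array([733.6,  77.7])]
```

View pics/p6.png

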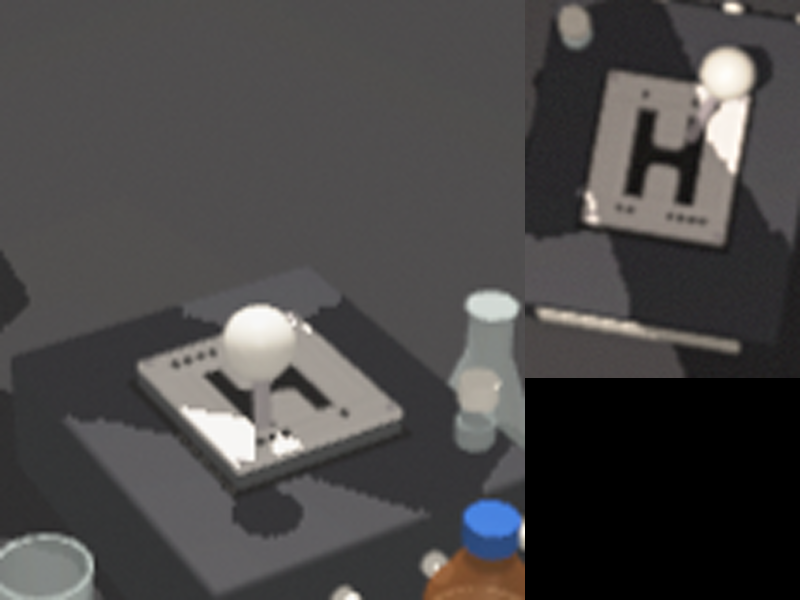

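Run:
```python
from h import *
from cell import *
import cv2
pause(1)
shot('p7')
a=cv2.imread('pics/p6.png');b=cv2.imread('pics/p7.png')
print('diff',cv2.absdiff(a,b).max())
cv2.imwrite('pics/top9.png',grab_frame('top')["image"])
print(current_time())
```

```text
diff 81
24.925
```

View pics/top9.png

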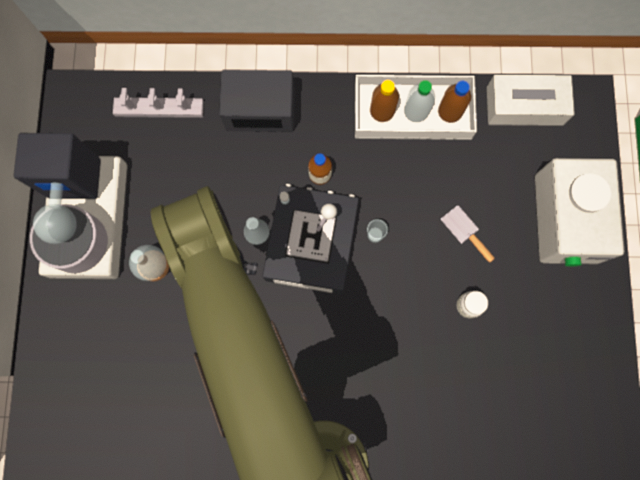

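Run:
```python
import cv2,numpy as np
a=cv2.imread('pics/p6.png',0)
b=cv2.imread('pics/p7.png',0)
for n,(y0,y1,x0,x1) in {'scene knob':(295,395,210,310),'top knob':(40,110,690,765)}.items():
    r=cv2.matchTemplate(b[y0-10:y1+10,x0-10:x1+10],a[y0:y1,x0:x1],cv2.TM_CCOEFF_NORMED);print(n,cv2.minMaxLoc(r)[1::2])
from cell import *
close_job()
```

```text
scene knob (0.9987586736679077, (10, 10))
top knob (0.9983773231506348, (10, 10))
the job is handed in; nothing more can be done
```

The lever is in slot three (far right), fully home, and the job is handed in after about 25 s of the 58 s allowed. I pushed it with the closed fingers only: forward to the cross channel, across to the right, then forward to the end stop.

**Lever position:** After I withdrew, the knob in both cameras matched a forward tilt of about 0.32 to 0.33 rad, the end stop, in the right lane. It had not moved when I looked again a second later.

**Force:** The moves through the gate never reached their force limits, which were 14 N, 8 N and 9 N. The last push stopped at the 9 N limit against the end stop.

**Surroundings:** The last top view shows the flasks, bottles, vial, beaker, jar and spatula where they were, and the arm is clear of everything.

**Disagreements:**
- The last push stopped about 7 mm further on than I had calculated. The knob sprang back slightly when released, so I put this down to give at the end stop and the fingers.
- The scene camera alone put the tilt at the cross channel at about -0.04 rad. The finger position put it at -0.01, and the lever then crossed freely.

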